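# Open the air cleaner's filter bay

## Task

The filter of the benchtop air cleaner is due for a change: with a fingertip press in the snap tab at the end of the grey louvred filter cover, and, keeping it in until the cover starts to slide, push the released cover along its guides off its seat, until the filter bay is completely open and the cover lies flat and wholly on the cleaner's plain deck. Only press and push: do not pick up or tip the cover, let the tab spring back, and leave the other things on the bench where they are.

Things in the scene. Friction and masses are not known exactly. Their poses are not given: they have to be found in the camera images.
- cleaner: Benchtop air cleaner: a white flat case, 210 mm wide (its x), 470 mm long (its y), 90 mm high, too heavy to shift. Origin on the bench under its middle line, 245 mm from the tab end (-y), 225 mm from the deck end (+y); z up. Its top is one level plane at 90 mm, in it from -y to +y: the snap tab, the filter bay, the plain deck. Two fan guards on its +x side.
- bay (a point): Centre of the filter bay's mouth, at the level of the top: an opening 120 mm wide (x) and 104 mm long (cleaner's y -118 to -14 mm), the pleated filter 12 to 20 mm below. At the start the cover lies over it.
- guide (a point): Top of the guide rail on the +x side, mid-length; its twin is on the -x side. They stand 15 mm above the case's top, y -158 to -12 mm, x 70 to 93 mm from the middle line. The cover lies between them with 2 mm play at each side and 2 mm under their lips.
- deck (a point): Centre of the plain flat deck, level with the cover's underside when seated: 210 mm wide, y -14 to +225 mm, no rim at its end.
- cover: Filter cover: a loose grey louvred plate 150 mm wide (x), 160 mm long (y), 8 mm thick, about 0.25 kg. Origin at the centre of its underside, axes as the cleaner's; seated at (0, -80, 90) mm in the cleaner's frame. It slides only towards the cleaner's +y, by a few newtons, out of the guides onto the deck: seat and bay are clear after 148 mm, and it is wholly on the deck up to 225 mm.
- cover_edge (a point): Middle of the upper edge of the cover's tab-end (-y) face, the 8 mm high edge to push on; 80 mm from the cover's centre. Behind this edge lie a 14 mm bridge, then a slot 16 mm long, 54 mm wide, in which the tab's nose stands up and stops the cover sliding.
- tab_pad (a point): Centre of the top of the snap tab's ridged grey pad, 48 mm wide (x), 38 mm long (y), level with the cover's top at rest (98 mm above the bench), 21 mm from the cover's edge towards -y. Nothing above it. Moves with the tab: pressed straight down about 7.5 mm to the stop, about 2 N to start, 6 to 7 N fully in.
- tab (a joint): Snap tab's angle, rad: 0 at rest, 0.16 fully in. Hinged 47 mm to -y of the pad's centre; springs back when let go. From 0.10 the nose is out of the slot and the cover free, but let go then it snaps back in: keep it in while the push begins; the same fingertip, kept down, can slide on off the pad against the cover's edge and push. After 30 mm the nose is behind the cover and springs up.
- tape_roll: Bystander: a white roll of masking tape lying flat, 96 mm across, 24 mm high, hole 76 mm. Origin at the centre of its underside; on the bench near the cleaner. To be left alone.
- new_filter: Bystander: the new spare pleated filter in its cardboard frame, 118 x 102 x 22 mm, lying flat. Origin at the centre of its underside; on the bench near the cleaner. To be left alone.
- glue_bottle: Bystander: a white glue bottle, 44 mm across, 115 mm high, standing. Origin at the centre of its underside; on the bench near the cleaner. To be left alone.
- screw_jar: Bystander: a clear jar with a steel cap, 56 mm across, 65 mm high, standing. Origin at the centre of its underside; on the bench near the cleaner. To be left alone.
- screwdriver: Bystander: a screwdriver 190 mm long, lying. Origin under the middle of it; on the bench near the cleaner. To be left alone.
- parts_bin: Bystander: an open black parts bin, 100 x 90 x 45 mm. Origin at the centre of its underside; on the bench near the cleaner. To be left alone.
There are look-alikes about, which are no part of the job. Of the things that look like the cover, the larger one is meant.

How it is judged:
On the way, in this order (a step that is already met when the one before it is completed fails the run):
1. the snap tab is pressed in far enough to release (0.10 rad) while the cover is still on its seat (value of joint tab above 0.1 rad and y of cover in the frame of cleaner below -0.072 m), for 0.05 s.
2. the cover is pushed along its guides until the filter bay is open, staying flat on the cleaner (y of cover_edge in the frame of cleaner above -0.014 m and z of cover in the frame of cleaner below 0.1 m), for 0.1 s.
At the end, for the whole second after the job is handed in: The cover lies flat and at rest on the deck, tab-end edge past the bay's deck-side edge, centre within 40 mm of the case's middle line, overhanging the deck's end by at most 5 mm, underside within 5 mm of the deck's level, tilt below 0.06 rad; the tab has sprung back (below 0.03 rad) (y of cover_edge in the frame of cleaner above -0.014 m and y of cover in the frame of cleaner below 0.15 m and x of cover in the frame of cleaner between -0.04 and 0.04 m and z of cover in the frame of cleaner between 0.085 and 0.096 m and angle between cover's own z axis and vertical below 0.06 rad and linear speed of cover below 0.01 m/s and value of joint tab below 0.03 rad); the robot touches nothing.
It fails at once if the cover is lifted (more than 15 mm above its seat's level) (z of cover in the frame of cleaner above 0.105 m).
It fails at once if the cover is tipped by more than 0.25 rad (angle between cover's own z axis and vertical above 0.25 rad).
It fails at once if the cover drops off the cleaner (z of cover in the frame of cleaner below 0.075 m).
It fails at once if one of the other things on the bench is moved more than 20 mm (distance of any of tape_roll, new_filter, glue_bottle, screw_jar, screwdriver, parts_bin from where it was at the start of the episode above 0.02 m).
It also fails if it takes over 38 s, if anything falls off the work surface, if the arm or the gripper's body presses on something with over 40 N, if the wrist force passes 120 N, or if a joint passes its speed limit or range.

## Robot

A 6-joint arm with a two-finger parallel gripper is mounted at the origin on the work surface. World frame = base frame: x ahead of the robot, y to its left, z up, the work surface at z = 0. Lengths are in m, angles in rad, forces in N, time in s.
With the tool pointing down it reaches from about 0.25 to 0.85 m from the base axis. Payload 12.5 kg.
Tool frame: the origin (TCP) lies midway between the tips of the shut fingers; the grasp point (between the pads) lies 19 mm behind it; z points along the fingers, y is the line along which they close (so a half turn about z gives the same grasp; the last joint's range is limited). The gripper opens to 93 mm and grips with 3 to 60 N. Pads are 15 mm wide; open, the fingers measure 128 mm over their backs; the gripper's body (75 mm by 188 mm) begins 65 mm behind the grasp point.
Start: joints at [1.082, 0.351, 1.652, -0, 1.139, -0.085], TCP at [0.216, 0.506, 0.219] pointing down, gripper open.
Joint ranges: [-2.75, 2.75], [-0.79, 2.1], [0.01, 2.65], [-1.57, 4.71], [0.07, 3.14], [-2.87, 2.87]. Speed limits (rad/s): [2.22, 2.22, 2.79, 3.14, 3.14, 3.14].

## Interface

Orientations are given as [roll, pitch, yaw] about the fixed x, y, z axes, in that order (R = Rz(yaw) Ry(pitch) Rx(roll)).
In Python, from station import * gives the robot as it stands.
- The arm moves only by the tool drive_tool, never from a script. Its argument "targets" is a list of rows, each a list of 3 entries, a list of its own where there are three numbers: the opening, from 0 (shut) to 1 (fully open), then the shift along the tool's x, y, z in m, then the turn about the tool's z in degrees. A call has 1 to 20 rows; each row shifts and turns the commanded pose from where the row before left it, along the tool's axes as they then stand; what a row does not reach is not made up. A row lasts 1/12 s, in which the tool goes at most 41.7 mm and 7.16 degrees, less where a joint would pass 70% of its speed; a pose out of reach is approached as far as the arm can. A call is refused whole if a number of a shift passes 0.0417 or a number of a turn 7.16, either way. A call with a gripper value outside its range is refused whole. The fingers move at their own pace and stop on an object; the grip force is fixed at half the most. Time passes only in rows, so rows that do not move let the fingers close. It gives the time, the measured TCP pose, the force, the opening and the grip force at its end, in the units of the state.
- get_state(): the state, without advancing time (a new reading comes with each control period).
- grab_frame(name): name is "side" or "top"; returns a dict with "color" (384x512x3 uint8, red, green, blue), "fx", "fy", "cx", "cy" (pixels), "origin" and "orientation" of the camera in the world. Camera axes: x right, y down, z forward; pixel columns grow to the right and rows downward; lengths in m; the calibration is good to about 2 mm. A picture is of the moment at which its call begins. There is no depth.
- job_done(): hands the job in; it is judged then, once.
Trained networks look in a picture, given as the dict that the camera call returned (one of the last four; its "shot" number tells which), for a name from the list of things; names that differ only in an ending like _2 or _b are one class to them, and where a whole thing is asked for, a point or a joint stands for the part that bears it (a point fixed in the world has none). Each returns a list of dicts, best first, with "conf" (0 to 1); they miss things now and then, are a little off and sometimes report something else, mostly with a low value. They report only what shows in the picture. A call takes as long as a camera call. They do not tell look-alikes from the thing itself.
- masks_of(picture, label): "pixels" (384x512 bool, what is visible of it) and "rect" ([left, top, right, bottom] in pixels, round what is visible of it).
The state is a dict: "time": time; "joint_positions": joint angles; "dq": joint speeds; "joint_efforts": joint torques, N m; "tcp_pos": TCP position; "tcp_rot": TCP orientation; "ft_force": force on the tool from outside, world axes, zero at the start; "torque": the same for the moment, N m; "grip_width": opening from 0.0 (shut) to 1.0 (fully open); "grasp_force": force on a finger pad.
Only numpy, scipy, OpenCV 4.12 (cv2) and the standard library are available. Lean on these libraries where they do the work, as an engineer would, in place of code of your own. Each camera call takes 0.05 s, during which the arm holds its last target. There are 200 camera calls.

## Working session

There is one attempt and no reset: what is moved stays moved. The work goes in short steps, Python scripts to look and compute and a tool call to move; the robot and the scene stay as the last step left them, time stands still between calls to the robot, and variables do not carry over. Pictures are saved under pics/ and viewed, at most 10 in all, crops included, and the job is handed in when it is done.

Besides the shell and the picture viewer there is one more tool, called after ">>>" in YAML: its name, and indented under it one key for each argument. drive_tool: Moves the arm, as the interface text tells. Its arguments: {"type":"object","properties":{"targets":{"type":"array"}},"required":["targets"]}

```bash
mkdir -p pics; cat > h.py <<'E'
from station import *
import numpy as np, cv2
from scipy.spatial.transform import Rotation as R
def camR(f):
    o=np.array(f["orientation"],float)
    return o if o.shape==(3,3) else (R.from_euler('xyz',o).as_matrix() if o.size==3 else R.from_quat(o).as_matrix())
def ray(f,u,v,z):
    d=camR(f)@np.array([(u-f["cx"])/f["fx"],(v-f["cy"])/f["fy"],1]); o=np.array(f["origin"]); return o+d*(z-o[2])/d[2]
def proj(f,p):
    c=camR(f).T@(np.array(p)-np.array(f["origin"])); return np.array([f["cx"]+f["fx"]*c[0]/c[2],f["cy"]+f["fy"]*c[1]/c[2]])
E
python3 - <<'E'
from h import *
for n in("top","side"):
    f=grab_frame(n); cv2.imwrite(f"pics/{n}0.png",cv2.resize(f["color"][...,::-1],(800,600),interpolation=cv2.INTER_CUBIC))
    print(n,f["origin"],f["orientation"],f["fx"],f["cx"],f["cy"])
    for l in("cleaner","cover","tab_pad","tab"):
        for m in masks_of(f,l)[:3]:
            ys,xs=np.nonzero(m["pixels"]); print(l,round(m["conf"],2),m["rect"],len(xs), [ray(f,a,b,.098).round(3).tolist() for a,b in cv2.boxPoints(cv2.minAreaRect(np.c_[xs,ys].astype(np.float32)))] if n=="top" and len(xs) else "")
s=get_state();print(s["tcp_pos"],s["tcp_rot"],s["ft_force"],s["time"])
E
```

```text
top [0.39336307 0.00498161 1.05001244] [-2.94370922e+00  1.39875938e-03 -1.58813493e+00] 347.20826810209945 261.4358363595687 189.3041743366088
cleaner 0.74 [187.9, 160.7, 360.1, 255.5] 9777 [[0.462, 0.202, 0.098], [0.677, 0.183, 0.098], [0.612, -0.295, 0.098], [0.402, -0.256, 0.098]]
cleaner 0.7 [224.0, 137.5, 244.8, 158.9] 303 [[0.737, 0.105, 0.098], [0.736, 0.056, 0.098], [0.676, 0.057, 0.098], [0.677, 0.105, 0.098]]
cover 0.71 [270.7, 178.8, 333.3, 238.4] 2400 [[0.468, -0.021, 0.098], [0.614, -0.036, 0.098], [0.598, -0.2, 0.098], [0.453, -0.18, 0.098]]
cover 0.57 [125.5, 234.9, 178.9, 288.9] 1567 [[0.417, 0.378, 0.098], [0.467, 0.284, 0.098], [0.368, 0.228, 0.098], [0.321, 0.321, 0.098]]
tab_pad 0.63 [319.4, 202.8, 357.7, 219.8] 507 [[0.498, -0.157, 0.098], [0.546, -0.162, 0.098], [0.537, -0.264, 0.098], [0.49, -0.257, 0.098]]
tab_pad 0.53 [182.0, 192.5, 192.6, 221.0] 215 [[0.497, 0.227, 0.098], [0.585, 0.219, 0.098], [0.582, 0.199, 0.098], [0.494, 0.208, 0.098]]
tab_pad 0.29 [190.7, 163.2, 365.5, 254.8] 9945 [[0.462, 0.204, 0.098], [0.677, 0.184, 0.098], [0.612, -0.296, 0.098], [0.402, -0.256, 0.098]]
tab 0.58 [320.8, 201.9, 357.4, 222.7] 481 [[0.499, -0.157, 0.098], [0.546, -0.163, 0.098], [0.537, -0.264, 0.098], [0.49, -0.257, 0.098]]
side [ 0.33243678 -0.7171235   0.62492522] [-2.14629667  0.02561552 -0.35863218] 353.46001181083903 255.08345750615467 185.21846080085066
cleaner 0.79 [198.8, 161.6, 323.1, 318.9] 10783 
cover 0.94 [214.0, 206.2, 294.5, 259.3] 2787 
cover 0.72 [235.5, 312.7, 290.7, 374.6] 3258 
cover 0.64 [142.2, 168.9, 194.0, 193.4] 699 
tab_pad 0.8 [241.8, 239.1, 280.6, 278.6] 681 
tab 0.72 [247.6, 239.0, 277.0, 275.5] 660 
[0.21604383 0.50574701 0.21860183] [-3.14149460e+00 -3.46636787e-05  2.73780168e+00] [ 0.45881961 -0.78191687  0.48194477] 0.5
```

View pics/top0.png

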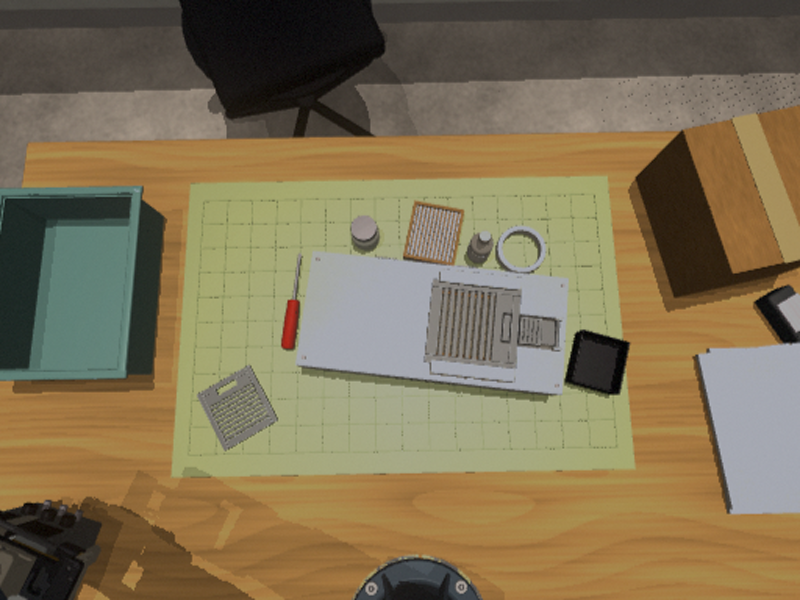

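View pics/side0.png

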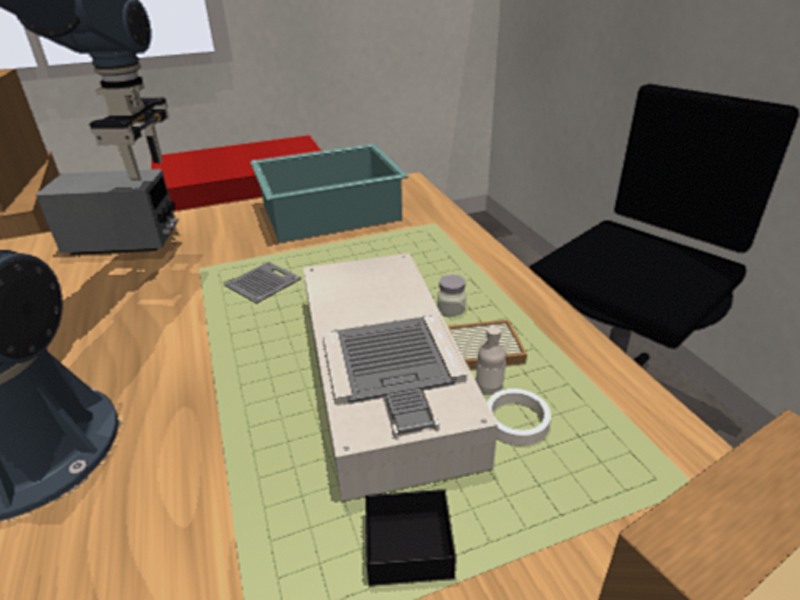

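The top view shows the cleaner lying along world y, with its tab end to the right (pad at about 540,332 scaled) and its deck to the left. The small look-alike cover is at (237,407). The side view agrees, with the pad at (410,408). Next I fit the cleaner's pose to the corner points and overlay it.

```bash
cat > fit.py <<'E'
from h import *
from scipy.optimize import least_squares
ft,fs=grab_frame("top"),grab_frame("side"); k=1/1.5625
P=[(ft,(105,225,90),(316,253)),(ft,(-105,225,90),(299,366)),(ft,(105,-245,90),(568,278)),
(fs,(105,225,90),(409,256)),(fs,(-105,225,90),(305,268)),(fs,(105,-245,90),(490,431)),(fs,(-105,-245,90),(341,461)),(fs,(105,-245,0),(493,470)),
]
def W(q,p):
    c,s=np.cos(q[2]),np.sin(q[2]);x,y,z=np.array(p)/1000.; return np.array([q[0]+c*x-s*y,q[1]+s*x+c*y,z])
res=lambda q:np.concatenate([proj(f,W(q,p))-(np.array(u)+.5)*k+.5 for f,p,u in P])
r=least_squares(res,[.54,-.04,-.09],loss='soft_l1'); q=r.x
print(q.round(4),res(q).reshape(-1,2).round(1).tolist())
def poly(im,f,pts,sc,x0,y0,col):
    a=np.array([(proj(f,W(q,p))+.5-[x0,y0])*sc for p in pts]); cv2.polylines(im,[np.round(a).astype(int)],True,col,1)
box=lambda x0,x1,y0,y1,z:[(x0,y0,z),(x1,y0,z),(x1,y1,z),(x0,y1,z)]
out=[]
for n,f,(x0,y0,x1,y1) in(("t",ft,(180,150,380,270)),("s",fs,(180,150,340,330))):
    sc=4 if n=="t" else 3.3
    im=cv2.resize(f["color"][y0:y1,x0:x1,::-1],None,fx=sc,fy=sc,interpolation=cv2.INTER_CUBIC)
    poly(im,f,box(-105,105,-245,225,90),sc,x0,y0,(0,0,255))
    poly(im,f,box(-75,75,-160,0,98),sc,x0,y0,(0,255,0))
    poly(im,f,box(-24,24,-200,-162,98),sc,x0,y0,(255,0,0))
    cv2.imwrite(f"pics/fit_{n}.png",im)
print("pad",W(q,(0,-181,98)),"edge",W(q,(0,-160,98)))
E
python3 fit.py
```

```text
[ 0.54   -0.0364 -0.1263] [[-0.6, -1.0], [-0.6, -0.1], [2.1, 0.3], [-0.2, -1.3], [-2.0, 0.6], [5.6, -2.2], [-3.5, -0.1], [0.6, 2.5]]
pad [ 0.51716743 -0.21591607  0.098     ] edge [ 0.51981193 -0.19508325  0.098     ]
```

View pics/fit_t.png

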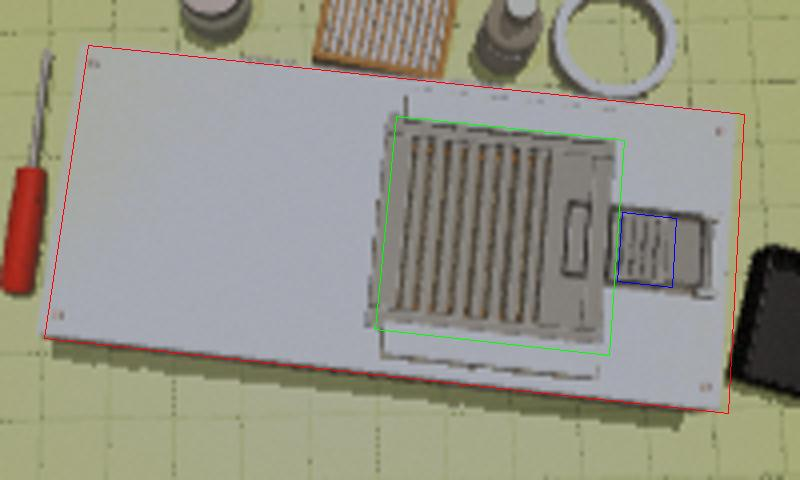

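View pics/fit_s.png

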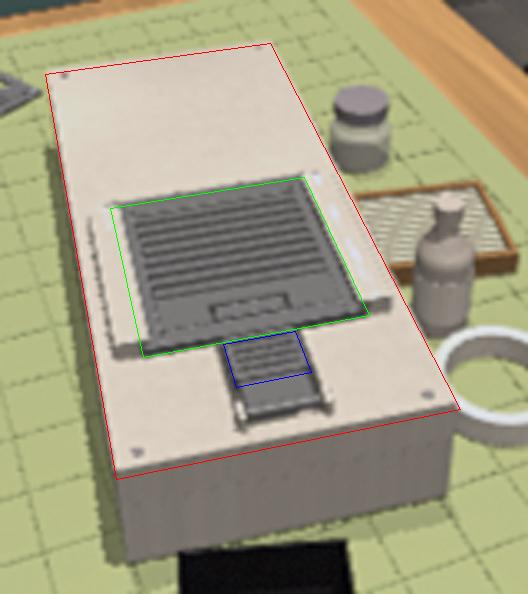

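The top crop shows the cover's tab-end edge midpoint at about (607,242), and the fit is turned slightly too far. The side crop matches the case corners. I refit with points read from these crops.

```bash
python3 - <<'E'
s=open('fit.py').read()
i=s.index("P=[");j=s.index("]\n",s.index("(fs,(105,-245,0)"))
j=s.index("\n]",i)
s=s[:i]+'''T=[((105,225,90),(87,47)),((-105,225,90),(44,338)),((105,-245,90),(736,113)),((-105,-245,90),(722,405)),((0,-160,98),(608,242)),((75,0,98),(391,116)),((-75,0,98),(369,326)),((24,-165,98),(613,208)),((-24,-165,98),(608,288))]
S=[((105,225,90),(270,44)),((-105,225,90),(46,75)),((105,-245,90),(455,408)),((-105,-245,90),(118,477)),((75,0,98),(304,180)),((-75,0,98),(114,207))]
P=[(ft,p,(np.array(u)/4+[180,150])/k-.5) for p,u in T]+[(fs,p,(np.array(u)/3.3+[180,150])/k-.5) for p,u in S'''+s[j+1:]
open('fit.py','w').write(s)
E
sed -i 's/^r=least/for PP in (P[:9],P[9:]):\n    pp=P;P=PP;print(least_squares(res,[.54,-.04,-.1]).x.round(4));P=pp\nr=least/' fit.py; python3 fit.py; python3 -c "
from h import *
f=grab_frame('top')
for a in('glue_bottle','tape_roll','new_filter','parts_bin','screwdriver','screw_jar'):
  m=masks_of(f,a)[:1]
  for b in m: r=b['rect'];print(a,ray(f,(r[0]+r[2])/2,(r[1]+r[3])/2,.03).round(3))"
```

```text
[ 0.5408 -0.0317 -0.1222]
[ 0.5405 -0.0358 -0.1287]
[ 0.541  -0.0333 -0.1245] [[-1.0, -0.7], [-1.0, -0.3], [0.8, -0.2], [0.5, 1.5], [0.9, 0.5], [0.2, -0.3], [0.3, 0.4], [2.1, 0.6], [2.2, -2.2], [-0.1, -1.0], [-0.4, -0.8], [1.5, -1.0], [-0.4, -0.7], [-0.1, -1.7], [-1.2, -0.5]]
pad [ 0.51855106 -0.21285328  0.098     ] edge [ 0.52115794 -0.19201572  0.098     ]
glue_bottle [ 0.695 -0.139  0.03 ]
tape_roll [ 0.681 -0.214  0.03 ]
new_filter [ 0.719 -0.051  0.03 ]
parts_bin [ 0.461 -0.348  0.03 ]
screwdriver [0.585 0.222 0.03 ]
screw_jar [0.721 0.085 0.03 ]
```

View pics/fit_t.png

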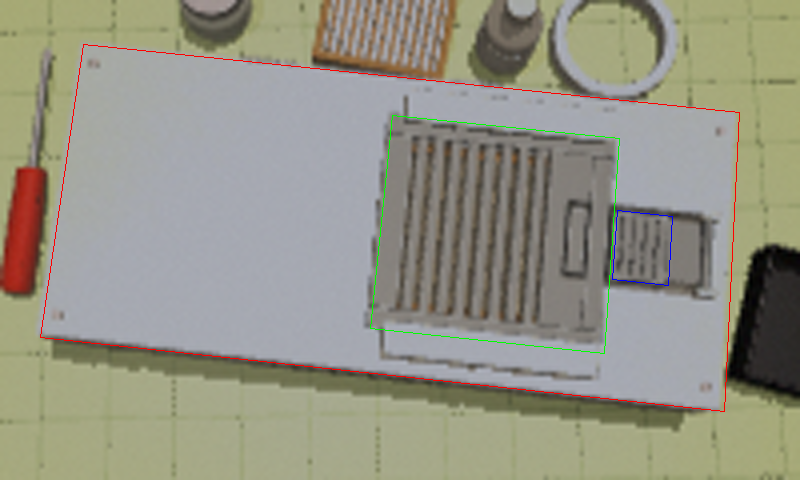

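The fit now agrees to about 2 mm: cleaner at (0.541, -0.032), yaw -0.124, pad near (0.518, -0.212). First I shut the gripper and turn so that tool x lies along the cleaner's y.

>>> drive_tool:
  targets:
    - [0, [0, 0, 0], 6.72]
    - [0, [0, 0, 0], 6.72]
    - [0, [0, 0, 0], 6.72]
    - [0, [0, 0, 0], 6.72]
    - [0, [0, 0, 0], 6.72]
    - [0, [0, 0, 0], 6.72]
    - [0, [0, 0, 0], 6.72]
    - [0, [0, 0, 0], 6.72]
    - [0, [0, 0, 0], 6.72]
    - [0, [0, 0, 0], 6.72]
    - [0, [0, 0, 0], 6.72]
    - [0, [0, 0, 0], 0]
    - [0, [0, 0, 0], 0]

```text
time: 2.13
tcp_pos: [0.2161, 0.5058, 0.2186]
tcp_rot: [-3.142, -0.0, 1.451]
ft_force: [0.1, -1.3, 0.1]
grip_width: 0.117
grasp_force: 0.0
```

```bash
cat > rel.py <<'E'
from h import *
s=get_state();q=(.541,-.032,-.124);p=s["tcp_pos"]
c,n=np.cos(q[2]),np.sin(q[2]);d=np.array(p[:2])-q[:2]
print("t",s["time"],"cleaner x,y,z mm",((c*d[0]+n*d[1])*1e3).round(1),((-n*d[0]+c*d[1])*1e3).round(1),round(p[2]*1e3,1),"yaw",np.degrees(s["tcp_rot"][2]).round(2),"F",np.round(s["ft_force"],1),s["grip_width"])
E
python3 rel.py
```

```text
t 2.1333 cleaner x,y,z mm -389.0 493.5 218.6 yaw 83.16 F [ 0.1 -1.3  0.1] 0.11742884224420576
```

>>> drive_tool:
  targets:
    - [0, [-0.0355, 0.0205, 0], 0.26]
    - [0, [-0.0355, 0.0205, 0], 0]
    - [0, [-0.0355, 0.0205, 0], 0]
    - [0, [-0.0355, 0.0205, 0], 0]
    - [0, [-0.0355, 0.0205, 0], 0]
    - [0, [-0.0355, 0.0205, 0], 0]
    - [0, [-0.0355, 0.0205, 0], 0]
    - [0, [-0.0355, 0.0205, 0], 0]
    - [0, [-0.0355, 0.0205, 0], 0]
    - [0, [-0.0355, 0.0205, 0], 0]
    - [0, [-0.0355, 0.0205, 0], 0]
    - [0, [-0.0355, 0.0205, 0], 0]
    - [0, [-0.0355, 0.0205, 0], 0]
    - [0, [-0.0355, 0.0205, 0], 0]
    - [0, [-0.0355, 0.0205, 0], 0]
    - [0, [-0.0355, 0.0205, 0], 0]
    - [0, [-0.0355, 0.0205, 0], 0]
    - [0, [-0.0355, 0.0205, 0], 0]
    - [0, [-0.0355, 0.0205, 0], 0]
    - [0, [0, 0, 0], 0]

```text
time: 3.8
tcp_pos: [0.5183, -0.2183, 0.2183]
tcp_rot: [3.14, 0.001, 1.444]
ft_force: [0.4, -0.3, -0.8]
grip_width: 0.003
grasp_force: 0.0
```

```bash
python3 rel.py
```

```text
t 3.8 cleaner x,y,z mm 0.5 -187.7 218.3 yaw 82.74 F [ 0.4 -0.3 -0.8] 0.002691222827022639
```

>>> drive_tool:
  targets:
    - [0, [0, 0, 0.027], 0]
    - [0, [0, 0, 0.027], 0]
    - [0, [0, 0, 0.027], 0]
    - [0, [0, 0, 0.025], 0]
    - [0, [0, 0, 0], 0]
    - [0, [0, 0, 0], 0]
    - [0, [0, 0, 0], 0]

```text
time: 4.38
tcp_pos: [0.5174, -0.213, 0.1141]
tcp_rot: [3.14, 0.001, 1.445]
ft_force: [-0.5, 0.6, -0.7]
grip_width: 0.008
grasp_force: 0.0
```

```bash
python3 rel.py; python3 - <<'E'
from h import *
f=grab_frame("side");cv2.imwrite("pics/s2.png",cv2.resize(f["color"][150:330,180:340,::-1],None,fx=3.3,fy=3.3,interpolation=cv2.INTER_CUBIC))
E
```

```text
t 4.3833 cleaner x,y,z mm -1.1 -182.5 114.1 yaw 82.78 F [-0.5  0.6 -0.7] 0.00788310661141732
```

View pics/s2.png

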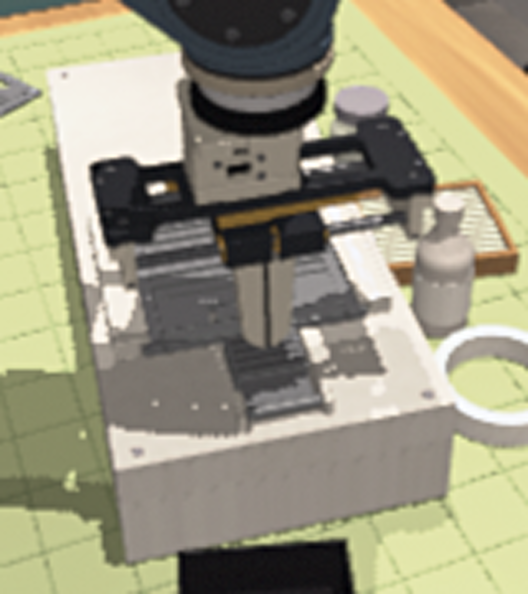

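The shut fingertips stand over the pad (tip at about 265,345), centred across its width. I press down in steps.

>>> drive_tool:
  targets:
    - [0, [0, 0, 0.008], 0]
    - [0, [0, 0, 0.006], 0]
    - [0, [0, 0, 0.003], 0]
    - [0, [0, 0, 0.002], 0]
    - [0, [0, 0, 0], 0]
    - [0, [0, 0, 0], 0]

```text
time: 4.93
tcp_pos: [0.517, -0.213, 0.094]
tcp_rot: [3.141, 0.0, 1.443]
ft_force: [0.4, 0.3, 6.0]
grip_width: 0.004
grasp_force: 2.9
```

>>> drive_tool:
  targets:
    - [0, [0, 0, 0.002], 0]
    - [0, [0, 0, 0], 0]
    - [0, [0, 0, 0], 0]

```text
time: 5.18
tcp_pos: [0.517, -0.2131, 0.0923]
tcp_rot: [3.141, 0.001, 1.443]
ft_force: [-1.8, 0.4, 6.8]
grip_width: 0.004
grasp_force: 3.6
```

```bash
python3 rel.py
```

```text
t 5.1833 cleaner x,y,z mm -1.4 -182.7 92.3 yaw 82.7 F [-1.8  0.4  6.8] 0.0042189883871689175
```

>>> drive_tool:
  targets:
    - [0, [0, 0, 0.0012], 0]
    - [0, [0, 0, 0], 0]
    - [0, [0, 0, 0], 0]
    - [0, [0.004, 0, 0], 0]
    - [0, [0.004, 0, 0], 0]
    - [0, [0.003, 0, 0], 0]
    - [0, [0, 0, 0], 0]
    - [0, [0, 0, 0], 0]

```text
time: 5.85
tcp_pos: [0.5188, -0.2021, 0.0911]
tcp_rot: [3.14, 0.001, 1.443]
ft_force: [0.8, 0.7, 5.0]
grip_width: 0.002
grasp_force: 2.7
```

```bash
python3 rel.py
```

```text
t 5.85 cleaner x,y,z mm -1.0 -171.6 91.1 yaw 82.7 F [0.8 0.7 5. ] 0.002063115612307284
```

>>> drive_tool:
  targets:
    - [0, [0.003, 0, 0], 0]
    - [0, [0.003, 0, 0], 0]
    - [0, [0.003, 0, 0], 0]
    - [0, [0.003, 0, 0], 0]
    - [0, [0.003, 0, 0], 0]

```text
time: 6.27
tcp_pos: [0.5206, -0.1878, 0.0911]
tcp_rot: [3.14, 0.002, 1.443]
ft_force: [-1.2, -4.5, 4.7]
grip_width: 0.006
grasp_force: 2.9
```

```bash
python3 rel.py
```

```text
t 6.2667 cleaner x,y,z mm -1.0 -157.1 91.1 yaw 82.7 F [-1.2 -4.5  4.7] 0.00615375221888844
```

>>> drive_tool:
  targets:
    - [0, [0.005, 0, 0], 0]
    - [0, [0.006, 0, 0], 0]
    - [0, [0.007, 0, 0], 0]
    - [0, [0.008, 0, 0], 0]
    - [0, [0.008, 0, 0], 0]
    - [0, [0.008, 0, 0], 0]
    - [0, [0.008, 0, -0.0005], 0]
    - [0, [0.008, 0, -0.0005], 0]
    - [0, [0.008, 0, -0.0005], 0]
    - [0, [0.008, 0, 0], 0]
    - [0, [0.008, 0, 0], 0]
    - [0, [0, 0, 0], 0]

```text
time: 7.27
tcp_pos: [0.5305, -0.1041, 0.0918]
tcp_rot: [-3.141, -0.0, 1.444]
ft_force: [0.1, 0.4, -0.3]
grip_width: 0.005
grasp_force: 0.0
```

```bash
python3 rel.py; python3 - <<'E'
from h import *
f=grab_frame("side");cv2.imwrite("pics/s3.png",cv2.resize(f["color"][150:330,180:340,::-1],None,fx=3.3,fy=3.3,interpolation=cv2.INTER_CUBIC))
E
```

```text
t 7.2667 cleaner x,y,z mm -1.5 -72.9 91.8 yaw 82.74 F [ 0.1  0.4 -0.3] 0.004572032909998479
```

View pics/s3.png

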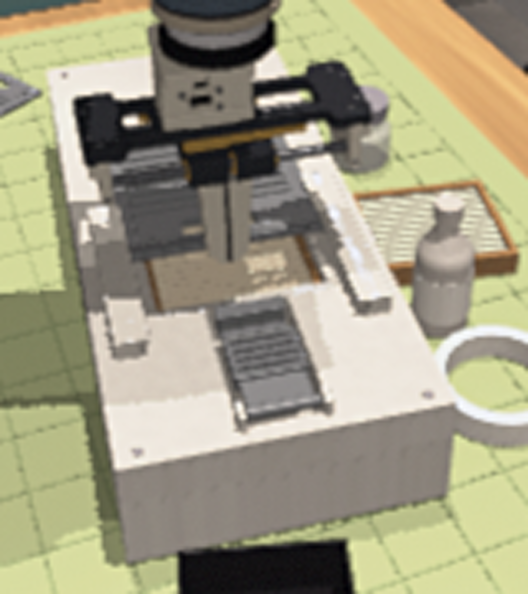

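The cover is sliding squarely: its edge is by the fingertip, the bay is half open behind it, and the tab is back up. I push on.

>>> drive_tool:
  targets:
    - [0, [0.006, 0, 0], 0]
    - [0, [0.008, 0, 0], 0]
    - [0, [0.008, 0, 0], 0]
    - [0, [0.008, 0, 0], 0]
    - [0, [0.008, 0, 0], 0]
    - [0, [0.008, 0, 0], 0]
    - [0, [0.008, 0, 0], 0]
    - [0, [0.008, 0, 0], 0]
    - [0, [0.008, 0, 0], 0]
    - [0, [0.006, 0, 0], 0]
    - [0, [0.004, 0, 0], 0]
    - [0, [0.003, 0, 0], 0]
    - [0, [0.002, 0, 0], 0]
    - [0, [0, 0, 0], 0]
    - [0, [0, 0, 0], 0]

```text
time: 8.57
tcp_pos: [0.5412, -0.0213, 0.0919]
tcp_rot: [-3.141, -0.0, 1.443]
ft_force: [0.7, -0.2, -0.0]
grip_width: 0.004
grasp_force: 0.0
```

>>> drive_tool:
  targets:
    - [0, [-0.01, 0, 0], 0]
    - [0, [-0.02, 0, 0], 0]
    - [0, [-0.03, 0, -0.02], 0]
    - [0, [0, 0, -0.04], 0]
    - [0, [0, 0, -0.04], 0]
    - [0, [0, 0, -0.04], 0]
    - [0, [-0.03, -0.02, -0.02], 0]
    - [0, [-0.03, -0.02, 0], 0]
    - [0, [-0.03, -0.02, 0], 0]
    - [0, [-0.03, -0.02, 0], 0]
    - [0, [0, 0, 0], 0]
    - [0, [0, 0, 0], 0]

```text
time: 9.57
tcp_pos: [0.438, -0.1912, 0.2521]
tcp_rot: [3.141, 0.0, 1.44]
ft_force: [0.3, -0.7, -0.4]
grip_width: 0.002
grasp_force: 0.0
```

```bash
python3 rel.py; python3 - <<'E'
from h import *
f=grab_frame("top");cv2.imwrite("pics/t4.png",cv2.resize(f["color"][130:280,170:380,::-1],None,fx=3.8,fy=3.8,interpolation=cv2.INTER_CUBIC))
for m in masks_of(f,"cover")[:3]:
    ys,xs=np.nonzero(m["pixels"]);q=(.541,-.032,-.124);c,s=np.cos(q[2]),np.sin(q[2])
    b=cv2.boxPoints(cv2.minAreaRect(np.c_[xs,ys].astype(np.float32)));d=np.array([ray(f,*a,.098)[:2] for a in b])-q[:2]
    print(round(m["conf"],2),(d@np.array([[c,-s],[s,c]])).round(3).tolist())
E
```

```text
t 9.5667 cleaner x,y,z mm -82.5 -170.7 252.1 yaw 82.49 F [ 0.3 -0.7 -0.4] 0.0019981896150002383
0.92 [[-0.076, 0.18], [0.075, 0.184], [0.074, 0.02], [-0.076, 0.02]]
0.92 [[-0.175, 0.393], [-0.109, 0.304], [-0.198, 0.235], [-0.261, 0.322]]
```

View pics/t4.png

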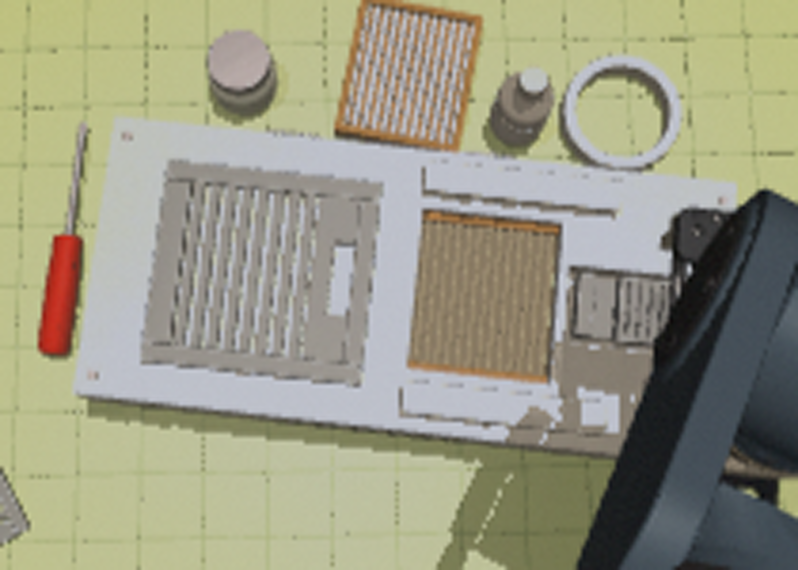

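The bay is fully open. The cover lies flat on the deck, spanning about 20 to 182 mm in the cleaner's y and centred across it. The bystanders have not moved, and the arm is clear.

```bash
python3 -c "
from station import *
print(job_done())"
```

```text
the job is handed in; nothing more can be done
None
```

The job is handed in: the tab was pressed, the cover was slid flat onto the deck with the filter bay fully open, the tab sprang back, and nothing else on the bench was moved; the judge's verdict was not shown.

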